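# Press a flanged bush home and keep it under the sprung foot

## Task

Stand the bearing housing whose bush still sticks out upright in the round nest of the lever press (set it down, do not drop or tip it) and let go of it. Then pull the press lever down by its cross grip until the bush flange is fully home on the housing and the sprung foot on it is squeezed to about half of its 10 mm travel, and finish the job still holding the lever there, so the retaining compound can set; the lever springs back up if let go. Leave the finished housing and the other things on the table alone.

Things in the scene. Friction and masses are not known exactly. Their poses are not given: they have to be found in the camera images.
- housing: the housing to be worked on: loose turned aluminium bearing housing, 0.3 to 0.6 kg, round: foot disc 74 mm diameter and 10 mm thick, above it a plain round body 50 mm diameter up to 60 mm height (grip it there). Its bronze bush stands proud on top. Origin: centre of the underside; z up along its axis.
- bush (a joint): how far the bush has been pressed in (m): 0 = start, flange 12 mm above the housing's top face; 0.012 = flange fully home on the housing. It is a tight sliding fit: about 10 N moves it, and it stays where it is left.
- bush_top (a point): centre of the top face of the bush's flange (44 mm diameter, 5 mm thick, 15 mm bore): 77 mm above the housing's underside at the start, 65 mm when home.
- finished_housing: an equal loose housing whose bush is already home (flange flat on it, 65 mm high overall), standing near the first; which of the two stands nearer varies. Not to be disturbed. Origin: centre of the underside.
- press: the lever press, screwed to the table: grey base plate 12 mm thick, x = -60 to +135 mm, y = -80 to +80 mm. Origin: on the table under the nest's centre. Its x axis points from the nest to the pivot (away from the robot, yaw up to about 0.2 rad), y along the pivot pin, which is at x = 95 mm, z = 102 mm. The lever is a fork of two side bars at y = -56 and +56 mm, 8 mm thick, 20 mm deep.
- press_nest (a point): centre of the nest floor (the top of the base plate, z = 12 mm). A raised ring round it, 82 mm inner and 94 mm outer diameter, 5 mm high, takes the housing's foot with 4 mm play all round.
- lever (a joint): lever angle (rad): 0 = at rest, leaning 10 degrees back past upright, clear of the nest; grows as it is pulled towards the robot and down; 1.745 = level, end stop 1.87. With the housing in the nest the foot meets the proud bush at about 1.56, the bush is home at 1.70, the foot half squeezed at 1.75, fully at 1.81. Springs pull it back with about 2 N at the grip when up, 4 N when down.
- lever_grip (a point): middle of the lever's black cross grip, a round bar 24 mm diameter, 104 mm long along the press's y axis, free all round between the side bars. It moves on a circle of 190 mm radius about the pivot pin: height about 0.29 m at rest, 0.102 m when level. It can be pinched from above and turns between finger pads held vertical.
- foot (a joint): how far the sprung foot is squeezed into the cross beam (m): 0 = out, 0.010 = fully in, 0.005 = half. It does not give below 14 N (more than the bush needs), and takes 19 N at half, 24 N fully in; that is about half as much at the grip, to which the return springs add 4 N.
- foot_face (a point): centre of the foot's flat pressing face (30 mm diameter), 95 mm from the pivot along the lever and 30 mm below the lever's centre line when not squeezed.
- oil_bottle: bystander: squeeze bottle with long spout, 43 mm diameter, 142 mm tall, loose; leave alone. Origin: centre of the underside.
- micrometer: bystander: micrometer lying flat, 56 x 116 x 15 mm, loose; leave alone.
- screw_tin: bystander: open tin of screws, 68 mm diameter, 23 mm high, loose; leave alone.
Things that resemble listed ones, but are neither listed nor needed, are in the scene too. What is shaped like the housing but orange or yellow is not meant.

How it is judged:
By the outcome, as a careful person would: the job done as asked, in the order asked, and still so for the second after the job is handed in, while the arm keeps its last pose, push and grip.
It also fails if it takes over 64 s, if anything falls off the work surface, if the arm or the gripper's body presses on something with over 40 N, if the wrist force passes 120 N, or if a joint passes its speed limit or range.

## Robot

A 6-joint arm with a two-finger parallel gripper is mounted at the origin on the work surface; the furniture and walls round the work are solid. World frame = base frame: x ahead of the robot, y to its left, z up, the work surface at z = 0. Lengths are in mm, angles in rad, forces in N, time in s.
With the tool pointing down it reaches from about 325 to 850 mm from the base axis. Payload 4.4 kg.
Tool frame: the origin (TCP) lies on the centre line of the jaws, within the pads' length; the fingertips stand 25 mm ahead of it and the grasp point (between the pads) lies 6 mm ahead of it; z points along the fingers, y is the line along which they close (so a half turn about z gives the same grasp; the last joint's range is limited). The gripper opens to 94 mm and grips with 3 to 60 N. Pads are 16 mm wide; open, the fingers measure 119 mm over their backs; the gripper's body (75 mm by 177 mm) begins 78 mm behind the grasp point.
Start: joints at [1.044, 0.207, 1.542, -0, 1.393, -0.15], TCP at [211.579, 534.66, 230.447] pointing down, gripper open.
Joint ranges: [-2.73, 2.73], [-0.86, 2.22], [0.23, 2.46], [-1.11, 4.25], [0.08, 2.63], [-2.82, 2.82]. Speed limits (rad/s): [2.79, 2.79, 3.14, 3.14, 3.14, 3.14].

## Interface

Orientations are given as a unit quaternion [x, y, z, w].
In Python, from cell import arm gives the robot as it stands.
- The arm moves only by the tool step_arm, never from a script. Its argument "targets" is a list of rows, each a list of 7 numbers: the shift along the tool's x, y, z in units of 30 mm (1.0 is 30 mm), then the turn, a rotation vector about the tool's x, y, z in units of 6 degrees (1.0 is 6 degrees), then the opening, from 0 (shut) to 1 (fully open). In form: [[dx, dy, dz, ax, ay, az, gripper], ...]. A call has 1 to 8 rows; each row shifts and turns the commanded pose from where the row before left it, along the tool's axes as they then stand; what a row does not reach is not made up. A row lasts 1/12 s, in which the tool goes at most 41.7 mm and 7.16 degrees, less where a joint would pass 70% of its speed; a pose out of reach is approached as far as the arm can. A call is refused whole if a number of a shift passes 1 or a number of a turn 1, either way. A call with a gripper value outside its range is refused whole. The fingers move at their own pace and stop on an object; "grip_force" is the grip in N (left out, the last holds). Time passes only in rows, so rows that do not move let the fingers close. It gives the time, the measured TCP pose, the force, the opening and the grip force at its end, in the units of the state.
- arm.observe(): the state, without advancing time (a new reading comes with each control period).
- arm.read_camera(name): name is "scene" or "top" or "wrist"; returns (picture, depth): 384x512x3 uint8, red, green, blue; 384x512 float32, mm along the optical axis (not along the pixel's ray), 0 where there is no reading.
- arm.get_calibration(name): a dict with "fx", "fy", "cx", "cy" (pixels), "k1" (the pictures are not rectified: a ray, as slopes to the right and down, at radius r is drawn at 1 + k1 r^2 times it, then the intrinsics apply), "extrinsics" (4x4, takes a point from world to camera coordinates); the wrist camera has in their place "mount" (4x4, takes a point from camera to tool coordinates, whose origin is the TCP and whose axes are the flange's). Camera axes: x right, y down, z forward; pixel columns grow to the right and rows downward; lengths in mm; the calibration is good to about 2 mm. A picture is of the moment at which its call begins: read the wrist's pose just before it. get_calibration takes no time and is no camera call.
- arm.close_job(): hands the job in; it is judged then, once.
The state is a dict: "time_s": time; "joints": joint angles; "qd": joint speeds; "tau": joint torques, N m; "eef_pos": TCP position; "tool_rot": TCP orientation; "force": force on the tool from outside, world axes, zero at the start; "ft_torque": the same for the moment, N m; "opening": opening from 0.0 (shut) to 1.0 (fully open); "grip_force": force on a finger pad.
Only numpy, scipy, OpenCV 4.12 (cv2) and the standard library are available. Lean on these libraries where they do the work, as an engineer would, in place of code of your own. Each camera call takes 0.05 s, during which the arm holds its last target. There are 200 camera calls.

## Working session

There is one attempt and no reset: what is moved stays moved. The work goes in short steps, Python scripts to look and compute and a tool call to move; the robot and the scene stay as the last step left them, time stands still between calls to the robot, and variables do not carry over. Pictures are saved under pics/ and viewed, at most 10 in all, crops included, and the job is handed in when it is done.

Besides the shell and the picture viewer there is one more tool, called after "Emit:" in YAML: its name, and indented under it one key for each argument. step_arm: Moves the arm, as the interface text tells. Its arguments: {"type":"object","properties":{"targets":{"type":"array","items":{"type":"array","items":{"type":"number"}}},"grip_force":{"type":"number"}},"required":["targets"]}

```bash
ls; mkdir -p pics; cat > h.py <<'E'
import numpy as np,cv2
from cell import arm
from scipy.spatial.transform import Rotation as R
def snap(n):
    s=arm.observe(); im,d=arm.read_camera(n); return s,im,d
def ext(n,s=None):
    c=arm.get_calibration(n)
    if n!='wrist': return c,np.linalg.inv(np.array(c['extrinsics']))
    T=np.eye(4);T[:3,:3]=R.from_quat(s['tool_rot']).as_matrix();T[:3,3]=s['eef_pos']
    return c,T@np.array(c['mount'])
def rays(n,px,s=None):
    c,T=ext(n,s); px=np.atleast_2d(np.array(px,float))
    K=np.array([[c['fx'],0,c['cx']],[0,c['fy'],c['cy']],[0,0,1]])
    q=cv2.undistortPoints(px[:,None],K,np.array([c['k1'],0,0,0.]))[:,0]
    r=np.c_[q,np.ones(len(q))]
    return T[:3,3],r@T[:3,:3].T
def plane(n,px,z,s=None):
    o,r=rays(n,px,s); return o+r*((z-o[2])/r[:,2])[:,None]
def cloud(n,d,s=None):
    v,u=np.mgrid[:d.shape[0],:d.shape[1]]
    o,r=rays(n,np.c_[u.ravel(),v.ravel()],s)
    P=o+r*d.ravel()[:,None]; P[d.ravel()==0]=np.nan
    return P.reshape(*d.shape,3)
E
python3 - <<'E'
from h import *
print(arm.observe())
a=[]
for n in ('scene','top','wrist'):
    s,im,d=snap(n); np.savez('pics/%s0.npz'%n,im=im,d=d,q=s['tool_rot'],p=s['eef_pos']); cv2.imwrite('pics/%s0.png'%n,im[:,:,::-1]);c,T=ext(n,s);print(n,c['fx'],c['k1'],T.round(2).tolist())
E
```

```text
pics
{'time_s': 0.0, 'joints': array([ 1.04352045e+00,  2.07393154e-01,  1.54288886e+00,  3.05065131e-05,
        1.39345129e+00, -1.50481716e-01]), 'qd': array([ 6.35056133e-04,  3.75622071e-04, -8.85547488e-05, -1.26195044e-03,
       -7.98394982e-04,  1.05514978e-03]), 'tau': array([ 5.53042992e-04, -3.70873761e+01, -2.81422412e+01,  7.00850459e-02,
        3.59391491e-02, -1.51403528e-04]), 'eef_pos': array([211.19845932, 534.04871932, 229.33683006]), 'tool_rot': array([ 1.87287132e-01,  9.82304629e-01, -1.00446137e-03, -3.69964727e-04]), 'force': array([0.26463388, 0.40996474, 0.23566602]), 'ft_torque': array([-0.03256697, -0.02753845,  0.01293904]), 'grip_force': 0.0, 'opening': 1.0012409070069783}
scene 358.6697337750827 0.01304054034870102 [[0.84, -0.37, 0.39, 152.43], [-0.54, -0.6, 0.59, -738.12], [0.02, -0.71, -0.7, 882.89], [0.0, 0.0, 0.0, 1.0]]
top 357.814423976294 -0.0433353408901203 [[-0.03, -0.97, 0.23, 318.95], [-1.0, 0.03, -0.01, -141.44], [0.0, -0.23, -0.97, 1096.79], [0.0, 0.0, 0.0, 1.0]]
wrist 293.9656308184732 0.024264212897281853 [[0.37, 0.9, 0.24, 140.21], [0.93, -0.35, -0.1, 561.22], [-0.0, 0.26, -0.97, 382.62], [0.0, 0.0, 0.0, 1.0]]
```

View pics/scene0.png

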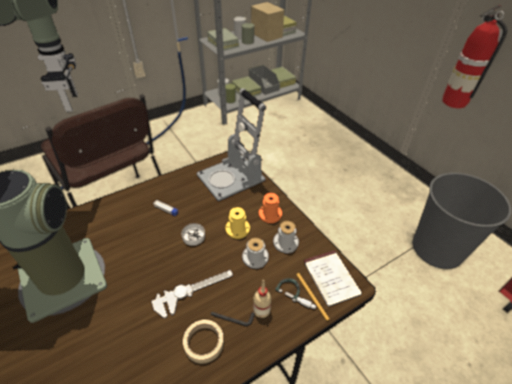

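View pics/top0.png

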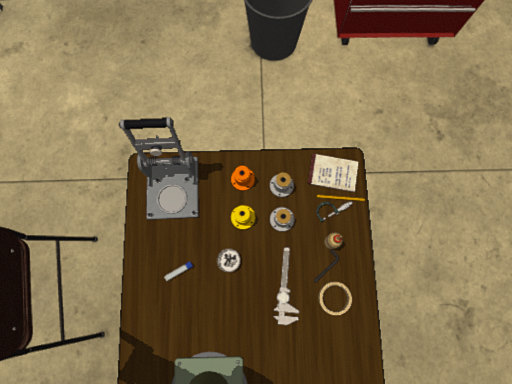

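The scene camera shows two grey housings with bronze bushes at about (256,252) and (287,237), the press at (228,178) and its black grip at (250,98). In the top view the housings are at (282,184) and (283,218), the nest at (172,199) and the grip at (148,123). Next I measure them.

```bash
python3 - <<'E'
from h import *
L={n:np.load(f'pics/{n}0.npz') for n in('top','scene')}
for n in L:
    im,d=L[n]['im'],L[n]['d']; P=cloud(n,d)
    hsv=cv2.cvtColor(im,cv2.COLOR_RGB2HSV)
    print(n)
    x,y,z=P[...,0],P[...,1],P[...,2]
    # things
    pts={'top':[(282,184),(283,218),(172,199),(148,123)],'scene':[(256,243),(287,228),(222,180),(250,98)]}[n]
    for u,v in pts:
        print((u,v),hsv[v,u],P[v,u].round(1), 'zmax nbh',np.nanmax(z[v-8:v+9,u-8:u+9]).round(1))
    br=cv2.inRange(hsv,(8,70,60),(22,190,255)); br[~((z>45)&(z<100))]=0
    k,lab,st,ce=cv2.connectedComponentsWithStats(br)
    for i in range(1,k):
        if st[i,4]>25:
            m=lab==i; print('bronze',ce[i].round(1),st[i,4],np.nanmedian(z[m]).round(1),np.nanpercentile(z[m],95).round(1),np.nanmedian(x[m]).round(1),np.nanmedian(y[m]).round(1),hsv[m].mean(0).round())
    # black grip
    m=((z>230)&(z<330)&(hsv[...,2]<70)&(x>300)&(x<900)&(abs(y)<450)).astype(np.uint8)
    k,lab,st,ce=cv2.connectedComponentsWithStats(m)
    for i in range(1,k):
        if st[i,4]>15:
            q=P[lab==i]; print('grip',ce[i].round(1),st[i],q.mean(0).round(1),q.min(0).round(),q.max(0).round())
for n in L:
    im=L[n]['im']
    (a,b,c,e)={'top':(110,110,310,250),'scene':(190,85,310,275)}[n]
    cr=im[b:e,a:c,::-1]; cv2.imwrite(f'pics/{n}c.png',cv2.resize(cr,None,fx=3,fy=3,interpolation=cv2.INTER_CUBIC))
E
```

```text
top
(282, 184) [ 19 172 168] [ 582.  -225.9   76.1] zmax nbh 81.8
(283, 218) [ 17 139  68] [ 482.7 -225.4   63.7] zmax nbh 71.7
(172, 199) [ 19  24 167] [559.  111.7  15. ] zmax nbh 19.5
(148, 123) [150  18  28] [685.  108.6 299.1] zmax nbh 306.6
bronze [282.8 179.3] 154 77.4 80.4 596.2 -228.7 [ 19. 161. 156.]
bronze [283.1 216. ] 166 64.9 68.6 488.4 -226.1 [ 19. 155. 158.]
bronze [333.4 240.5] 146 73.4 95.5 410.6 -363.6 [ 18. 128. 137.]
grip [142.8 124.6] [124 118  44  23 441] [683.7 123.  293.4] [669.  65. 232.] [697. 174. 307.]
grip [172.3 128.9] [169 119   8  20  61] [680.3  56.2 269.8] [670.  51. 232.] [694.  63. 299.]
scene
(256, 243) [ 17 113 106] [ 494.8 -220.1   60.3] zmax nbh 69.2
(287, 228) [ 17 111 110] [ 594.2 -231.    74.7] zmax nbh 81.0
(222, 180) [ 19  27 211] [560.3 107.8  12.4] zmax nbh 19.4
(250, 98) [165  15  34] [682.5 118.  296.9] zmax nbh 303.3
bronze [465.4  75.2] 121 65.4 76.4 1900.3 93.7 [ 19.  92. 119.]
bronze [ 56.4 126. ] 34 93.2 99.7 136.2 614.3 [10. 95. 73.]
bronze [271.  202.1] 226 72.7 79.4 616.0 -117.0 [ 11. 179. 207.]
bronze [238.  220.9] 121 59.3 74.6 490.9 -122.9 [ 22. 162. 181.]
bronze [287.5 227.2] 148 76.8 79.6 596.2 -230.1 [ 17. 120. 186.]
bronze [255.3 244.2] 159 64.8 67.2 488.7 -225.2 [ 17. 117. 195.]
bronze [262.2 300.4] 232 71.3 87.7 408.3 -383.1 [ 17.  99. 158.]
grip [250.3  97.9] [241  91  20  16 130] [683.7 118.4 296.8] [676.  71. 285.] [696. 167. 303.]
```

View pics/topc.png

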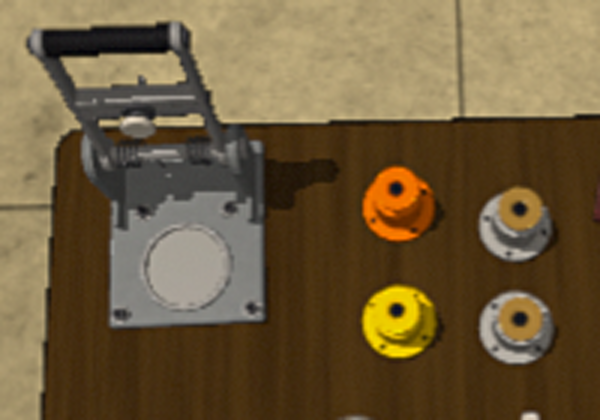

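The top crop shows the nest disc at about (172,199) in full-picture pixels, the base plate square to the world within a few degrees, and the lever upright. The far housing, at about (596,-229), has its flange at 77 mm, so it's the one to press. The near one measures 65 mm and is finished. Next come the nest, the yaw and the grip.

```bash
python3 - <<'E'
from h import *
for n in('top','scene'):
    D=np.load(f'pics/{n}0.npz');im,d=D['im'],D['d'];P=cloud(n,d);x,y,z=P[...,0],P[...,1],P[...,2]
    hsv=cv2.cvtColor(im,cv2.COLOR_RGB2HSV).astype(int)
    # plate: z 8..17 and grey, near the press
    m=((x>470)&(x<720)&(y>0)&(y<230)&(z>4)&(z<25)&(hsv[...,1]<70)&(hsv[...,2]>70)).astype(np.uint8)
    k,lab,st,ce=cv2.connectedComponentsWithStats(m);i=1+st[1:,4].argmax();m=(lab==i).astype(np.uint8)
    v,u=np.nonzero(m);q=plane(n,np.c_[u,v],12.);r=cv2.minAreaRect(q[:,:2].astype(np.float32))
    print(n,st[i,4],'medz',np.median(z[m>0]).round(1),'rect',r, q.min(0).round(),q.max(0).round())
    # left/near edges: for lines fit front edge (min x per y bin)
    for ax in(0,1):
        o=1-ax; lo,hi=np.percentile(q[:,o],[10,90] if ax==0 else [8,45])
        for sgn in (1,-1):
            b=np.linspace(lo,hi,14);e=[]
            for b0,b1 in zip(b[:-1],b[1:]):
                s=q[(q[:,o]>=b0)&(q[:,o]<b1)]
                if len(s): e.append(((b0+b1)/2,(sgn*s[:,ax]).min()*sgn))
            e=np.array(e);p=np.polyfit(e[:,0],e[:,1],1);print(' edge axis',ax,'side',-sgn,'slope',p[0].round(3),'at mid',np.polyval(p,(lo+hi)/2).round(1))
    # nest disc
    g=im.astype(int).sum(2)/3
    roi=m>0; print(' grey levels',np.percentile(g[roi],[10,25,50,75,90]))
    for th in (145,160,175):
        w=((g>th)&(hsv[...,1]<70)&(abs(x-559)<60)&(abs(y-110)<60)).astype(np.uint8)
        k,lab,st,ce=cv2.connectedComponentsWithStats(w);i=1+st[1:,4].argmax()
        cs,_=cv2.findContours((lab==i).astype(np.uint8),cv2.RETR_EXTERNAL,cv2.CHAIN_APPROX_NONE)
        c=max(cs,key=cv2.contourArea)[:,0].astype(float);w3=plane(n,c,14.)[:,:2]
        el=cv2.fitEllipse(w3.astype(np.float32));print(' nest',th,st[i,4],np.round(el[0],1),np.round(el[1],1))
    # grip
    gm=((z>270)&(z<330)&(hsv[...,2]<60)&(x>600)&(x<760)&(y>40)&(y<200))
    q=P[gm];c=q.mean(0);_,_,vt=np.linalg.svd(q[:,:2]-c[:2],full_matrices=False)
    t=(q[:,:2]-c[:2])@vt[0];print(' grip',c.round(1),'axis',vt[0].round(3),t.min().round(),t.max().round(),'topz',np.percentile(q[:,2],95).round(1))
E
```

```text
top 2140 medz 13.0 rect ((584.955322265625, 113.49211120605469), (168.59014892578125, 157.31900024414062), 0.5986451506614685) [500.  34.  12.] [669. 192.  12.]
 edge axis 0 side -1 slope -0.023 at mid 502.1
 edge axis 0 side 1 slope 0.333 at mid 649.9
 edge axis 1 side -1 slope 0.01 at mid 34.3
 edge axis 1 side 1 slope 0.041 at mid 189.4
 grey levels [ 92.63333333 127.         130.66666667 148.66666667 160.66666667]
 nest 145 532 [559.4 111.4] [77.5 82.2]
 nest 160 256 [557.8 115.8] [64.2 69.4]Traceback (most recent call last):
  File "<stdin>", line 24, in <module>
ValueError: attempt to get argmax of an empty sequence
```

View pics/scenec.png

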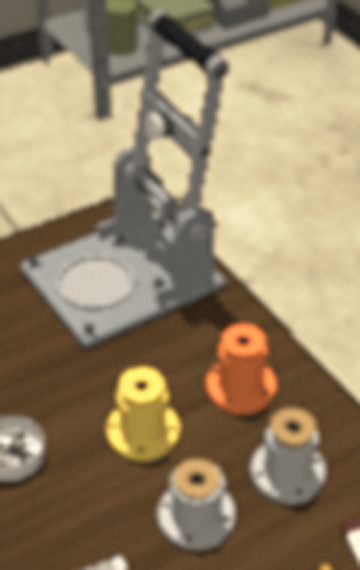

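Emit:
step_arm:
  targets:
    - [0,-1,0,0,0,-0.9,1]
    - [0,-1,0,0,0,-0.9,1]
    - [-0.5,-1,0,0,0,-0.9,1]
    - [-0.5,-1,0,0,0,-0.9,1]
    - [-0.9,-0.9,0,0,0,0,1]
    - [-0.9,-0.9,0,0,0,0,1]
    - [-0.9,-0.9,0,0,0,0,1]
    - [-0.9,-0.9,0,0,0,0,1]

```text
time_s: 0.82
eef_pos: [322.0, 304.9, 230.4]
tool_rot: [-0.0, 1.0, 0.0, 0.0]
force: [0.7, 0.1, -0.5]
opening: 0.999
grip_force: 0.0
```

Emit:
step_arm:
  targets:
    - [-0.65,-0.95,0,0,0,0,1]
    - [-0.65,-0.95,0,0,0,0,1]
    - [-0.65,-0.95,0,0,0,0,1]
    - [-0.65,-0.95,0,0,0,0,1]
    - [-0.65,-0.95,0,0,0,0,1]
    - [-0.65,-0.95,0,0,0,0,1]
    - [-0.65,-0.95,0,0,0,0,1]
    - [0,0,0,0,0,0,1]

```text
time_s: 1.48
eef_pos: [460.8, 102.4, 230.5]
tool_rot: [0.003, 1.0, -0.001, 0.001]
force: [-0.3, 0.5, -0.5]
opening: 0.999
grip_force: 0.0
```

```bash
python3 - <<'E'
from h import *
s,im,d=snap('wrist');np.savez('pics/w1.npz',im=im,d=d,q=s['tool_rot'],p=s['eef_pos']);cv2.imwrite('pics/w1.png',im[:,:,::-1])
P=cloud('wrist',d,s);print(s['eef_pos'].round(1),s['qd'].round(3));z=P[...,2];print(P[::64,::64].round(0).tolist())
E
```

```text
[460.8 102.4 230.5] [ 0.075 -0.027  0.037  0.064  0.041  0.075]
[[[264.0, -186.0, -1.0], [262.0, -115.0, -3.0], [262.0, -43.0, -2.0], [262.0, 30.0, -2.0], [263.0, 104.0, -1.0], [263.0, 177.0, -2.0], [264.0, 249.0, -2.0], [41.0, 738.0, -736.0]], [[330.0, -202.0, -1.0], [329.0, -128.0, -3.0], [330.0, -50.0, 1.0], [329.0, 26.0, -2.0], [332.0, 103.0, 16.0], [330.0, 180.0, -1.0], [331.0, 258.0, -2.0], [234.0, 775.0, -739.0]], [[405.0, -219.0, 0.0], [405.0, -141.0, -0.0], [405.0, -61.0, -1.0], [405.0, 21.0, -0.0], [405.0, 103.0, -1.0], [406.0, 185.0, -3.0], [450.0, 579.0, -737.0], [453.0, 812.0, -738.0]], [[477.0, -204.0, 39.0], [489.0, -155.0, -0.0], [490.0, -71.0, -2.0], [490.0, 15.0, -2.0], [490.0, 102.0, -1.0], [491.0, 190.0, -3.0], [696.0, 606.0, -737.0], [698.0, 854.0, -738.0]], [[577.0, -251.0, 9.0], [584.0, -172.0, -1.0], [585.0, -82.0, -1.0], [585.0, 10.0, -0.0], [580.0, 102.0, 10.0], [581.0, 192.0, 9.0], [974.0, 636.0, -739.0], [976.0, 901.0, -742.0]], [[430.0, 44.0, 326.0], [434.0, 54.0, 320.0], [435.0, 70.0, 320.0], [436.0, 86.0, 319.0], [435.0, 102.0, 320.0], [435.0, 118.0, 320.0], [435.0, 134.0, 320.0], [434.0, 149.0, 321.0]]]
```

View pics/w1.png

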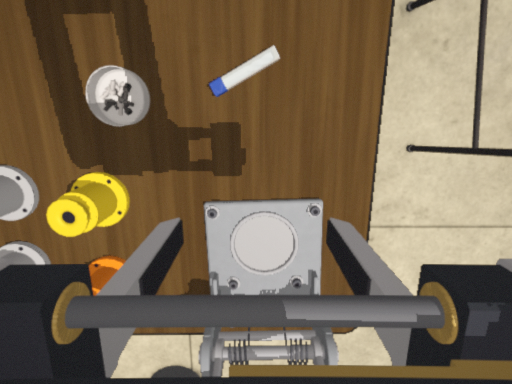

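The wrist view shows the nest disc at (264,243), the plate's front corners at (206,202) and (323,199), and the press's spring pin at (265,350). I'll fit these.

```bash
python3 - <<'E'
from h import *
D=np.load('pics/w1.npz');im,d=D['im'],D['d'];s=dict(tool_rot=D['q'],eef_pos=D['p'])
g=cv2.cvtColor(im,cv2.COLOR_RGB2GRAY);print(g[243,200:330:3],g[190:290:3,264])
for th in (150,160,170,180):
    w=(g>th).astype(np.uint8);w[:,:210]=0;w[:,320:]=0;w[:205]=0;w[290:]=0
    k,lab,st,ce=cv2.connectedComponentsWithStats(w);i=lab[250,255]
    if not i: continue
    c=max(cv2.findContours((lab==i).astype(np.uint8),cv2.RETR_EXTERNAL,cv2.CHAIN_APPROX_NONE)[0],key=len)[:,0].astype(float)
    for zz in(12,17):
        e=cv2.fitEllipse(plane('wrist',c,zz,s)[:,:2].astype(np.float32));print(th,zz,st[i,4],np.round(e[0],1),np.round(e[1],1))
P=cloud('wrist',d,s);z=P[...,2];print('floor z',np.nanmedian(z[238:248,255:275]).round(1),'plate z',np.nanmedian(z[215:260,212:220]).round(1))
# edges of the plate by gradient, subpixel-ish
hsv=cv2.cvtColor(im,cv2.COLOR_RGB2HSV)
m=(hsv[...,1]<60)&(g>90)
f=[(u,np.nonzero(m[185:230,u])[0][0]+185-.5) for u in range(216,314,3)]
l=[(np.nonzero(m[v,195:230])[0][0]+195-.5,v) for v in range(210,285,4) if m[v,195:230].any()]
r=[(np.nonzero(m[v,300:335])[0][-1]+300+.5,v) for v in range(210,285,4)]
for nm,e,ax in(('front',f,0),('left',l,1),('right',r,1)):
    q=plane('wrist',e,12,s)[:,:2];o=q[:,1-ax];p=np.polyfit(o,q[:,ax],1);rs=q[:,ax]-np.polyval(p,o);k=abs(rs)<2;p=np.polyfit(o[k],q[k,ax],1)
    print(nm,'slope',p[0].round(4),'at mid',o[k].mean().round(1),np.polyval(p,o[k].mean()).round(1),k.sum(),len(k))
E
```

```text
[ 76  76 102 178 179 179 179 179 180 181 172 192 202 203 202 203 203 204
 204 203 203 204 204 204 204 203 205 204 206 205 205 141 199 183 183 182
 183 184 184 184 174  83  55  27] [ 88  90  91  75 159 187 186 152 204 205 205 205 205 206 205 204 205 204
 203 203 203 203 204 203 203 202 202 132 199 179 180 180 181 156]
150 12 8378 [566.  114.5] [139.5 173.5]
150 17 8378 [563.6 114.3] [137.6 171.2]
160 12 8249 [565.9 114.5] [138.3 173.2]
160 17 8249 [563.5 114.3] [136.4 170.9]
170 12 8018 [563.9 112.3] [135.8 168.2]
170 17 8018 [561.5 112.1] [134.  165.9]
180 12 6308 [561.9 123.1] [115.8 152.7]
180 17 6308 [559.5 122.8] [114.3 150.7]
floor z 11.3 plate z 10.9
front slope -0.0237 at mid 112.9 497.5 33 33
left slope 0.0175 at mid 564.2 33.6 19 19
right slope 0.0105 at mid 591.8 192.7 8 19
```

```bash
python3 - <<'E'
from h import *
D=np.load('pics/w1.npz');im,d=D['im'],D['d'];s=dict(tool_rot=D['q'],eef_pos=D['p'])
g=cv2.cvtColor(im,cv2.COLOR_RGB2GRAY)
for th in (190,194,198):
    w=(g>th).astype(np.uint8);w[:,:222]=0;w[:,306:]=0;w[:205]=0;w[282:]=0
    w=cv2.morphologyEx(w,cv2.MORPH_OPEN,np.ones((5,5)))
    k,lab,st,ce=cv2.connectedComponentsWithStats(w);i=lab[250,255]
    c=max(cv2.findContours((lab==i).astype(np.uint8),cv2.RETR_EXTERNAL,cv2.CHAIN_APPROX_NONE)[0],key=len)[:,0].astype(float)
    e=cv2.fitEllipse(plane('wrist',c,12,s)[:,:2].astype(np.float32));print(th,st[i],np.round(e[0],1),np.round(e[1],1))
# symmetric spring pin housing centre
E
```

```text
190 [ 235  213   58   57 2540] [558.4 112.3] [78.6 81.6]
194 [ 235  214   58   56 2472] [559.2 112.5] [78.8 79.5]
198 [ 235  216   58   53 2402] [559.3 112.5] [77.7 78.1]
```

Emit:
step_arm:
  targets:
    - [-0.3,-1,0,0,0,0,1]
    - [-0.3,-1,0,0,0,0,1]
    - [-0.3,-1,0,0,0,0,1]
    - [-0.3,-1,0,0,0,0,1]
    - [-0.3,-1,0,0,0,0,1]
    - [-0.3,-1,0,0,0,0,1]
    - [-0.3,-1,0,0,0,0,1]
    - [-0.3,-1,0,0,0,0,1]

```text
time_s: 2.2
eef_pos: [529.9, -132.9, 230.2]
tool_rot: [-0.001, 1.0, 0.0, -0.0]
force: [1.1, 0.8, -0.3]
opening: 1.0
grip_force: 0.0
```

Emit:
step_arm:
  targets:
    - [-0.55,-0.8,0,0,0,0,1]
    - [-0.55,-0.8,0,0,0,0,1]
    - [-0.55,-0.8,0,0,0,0,1]
    - [-0.55,-0.75,0,0,0,0,1]
    - [0,0,0,0,0,0,1]
    - [0,0,0,0,0,0,1]

```text
time_s: 2.7
eef_pos: [596.1, -226.9, 229.4]
tool_rot: [0.0, 1.0, 0.001, -0.001]
force: [0.1, 0.6, 0.7]
opening: 1.0
grip_force: 0.0
```

```bash
cat > br.py <<'E'
from h import *
s,im,d=snap('wrist');P=cloud('wrist',d,s);z=P[...,2]
hsv=cv2.cvtColor(im,cv2.COLOR_RGB2HSV)
print(s['eef_pos'].round(1),s['qd'].round(3))
w=cv2.inRange(hsv,(12,60,60),(24,200,255));w[~((z>55)&(z<95))]=0
k,lab,st,ce=cv2.connectedComponentsWithStats(w)
for i in range(1,k):
    if st[i,4]<150: continue
    c=max(cv2.findContours((lab==i).astype(np.uint8),cv2.RETR_EXTERNAL,cv2.CHAIN_APPROX_NONE)[0],key=len)
    c=cv2.convexHull(c)[:,0].astype(float)
    zz=np.nanmedian(z[lab==i]);q=plane('wrist',c,zz,s)[:,:2].astype(np.float32)
    print(st[i],'z',zz.round(1),'circle',np.round(cv2.minEnclosingCircle(q)[0],1),round(cv2.minEnclosingCircle(q)[1],1),'ell',[np.round(t,1) for t in cv2.fitEllipse(q)[:2]])
E
python3 br.py
```

```text
[ 596.1 -226.9  229.4] [ 0.017 -0.034  0.038  0.004  0.007 -0.001]
[ 78   0  49  24 878] z 71.0 circle [ 421.6 -368.5] 22.0 ell [array([ 419.6, -368.6]), array([41. , 44.8])]
[ 235   57   43   46 1357] z 63.8 circle [ 488.3 -226.6] 21.8 ell [array([ 488.3, -226.5]), array([42.7, 43.2])]
[ 233  165   40   40 1107] z 75.6 circle [ 595.6 -229.8] 21.8 ell [array([ 595.6, -229.9]), array([42.9, 43.3])]
[345 188  39  19 249] z 75.7 circle [ 614.3 -108.8] 20.6 ell [array([ 611.6, -109.1]), array([23.6, 39.3])]
```

Three views agree: flange 44 mm across at 76 mm height, at (595.7,-229.6). Descending.

Emit:
step_arm:
  targets:
    - [0,-0.1,0,0,0,0,1]
    - [0,0,1,0,0,0,1]
    - [0,0,1,0,0,0,1]
    - [0,0,1,0,0,0,1]
    - [0,0,1,0,0,0,1]
    - [0,0,0.8,0,0,0,1]
    - [0,0,0.6,0,0,0,1]
    - [0,0,0.4,0,0,0,1]

```text
time_s: 3.42
eef_pos: [594.1, -228.2, 54.1]
tool_rot: [-0.001, 1.0, 0.001, -0.002]
force: [0.4, -0.1, -0.2]
opening: 1.0
grip_force: 0.0
```

Emit:
step_arm:
  targets:
    - [-0.05,-0.05,0.35,0,0,0,1]
    - [0,0,0,0,0,0,1]
    - [0,0,0,0,0,0,0.4]
    - [0,0,0,0,0,0,0.4]
    - [0,0,0,0,0,0,0.4]
    - [0,0,0,0,0,0,0.4]
    - [0,0,0,0,0,0,0.4]
    - [0,0,0,0,0,0,0.4]
  grip_force: 25

```text
time_s: 4.08
eef_pos: [597.9, -232.2, 46.6]
tool_rot: [-0.0, 1.0, -0.0, 0.0]
force: [0.1, 0.4, -1.0]
opening: 0.612
grip_force: 0.0
```

Emit:
step_arm:
  targets:
    - [0,0,0,0,0,0,0.4]
    - [0,0,0,0,0,0,0.4]
    - [0,0,0,0,0,0,0.4]

```text
time_s: 4.33
eef_pos: [597.7, -230.9, 46.4]
tool_rot: [-0.0, 1.0, 0.001, 0.0]
force: [0.0, 5.2, 4.8]
opening: 0.525
grip_force: 25.0
```

Emit:
step_arm:
  targets:
    - [0,0,-0.3,0,0,0,0.4]
    - [0,0,-0.8,0,0,0,0.4]
    - [0,0,-1,0,0,0,0.4]
    - [0,0,-1,0,0,0,0.4]
    - [0,0,-0.9,0,0,0,0.4]
    - [0.3,0.5,0,0,0,0,0.4]
    - [0.3,0.8,0,0,0,0,0.4]
    - [0.3,1,0,0,0,0,0.4]

```text
time_s: 5.0
eef_pos: [569.6, -164.9, 165.8]
tool_rot: [0.001, 1.0, -0.001, -0.0]
force: [0.3, 1.6, -6.1]
opening: 0.521
grip_force: 25.0
```

Emit:
step_arm:
  targets:
    - [0.2,1,0,0,0,0,0.4]
    - [0.2,1,0,0,0,0,0.4]
    - [0,1,0,0,0,0,0.4]
    - [0,1,0,0,0,0,0.4]
    - [0,1,0,0,0,0,0.4]
    - [0,1,0,0,0,0,0.4]
    - [0,1,0,0,0,0,0.4]
    - [0,0.8,0,0,0,0,0.4]

```text
time_s: 5.67
eef_pos: [557.3, 72.2, 164.8]
tool_rot: [-0.0, 1.0, -0.001, -0.001]
force: [0.9, -0.0, -5.6]
opening: 0.521
grip_force: 25.0
```

Emit:
step_arm:
  targets:
    - [0,0.6,0,0,0,0,0.4]
    - [0,0.4,0,0,0,0,0.4]
    - [0,0.2,0,0,0,0,0.4]
    - [0,0,0.8,0,0,0,0.4]
    - [0,0,0.7,0,0,0,0.4]
    - [0,0,0,0,0,0,0.4]
    - [0,0,0,0,0,0,0.4]
    - [0,0,0,0,0,0,0.4]

```text
time_s: 6.33
eef_pos: [559.1, 106.1, 121.6]
tool_rot: [0.0, 1.0, -0.0, 0.0]
force: [0.1, 0.2, -4.5]
opening: 0.52
grip_force: 25.0
```

```bash
python3 - <<'E'
from h import *
for i in range(3): print(arm.observe()['eef_pos'].round(1))
s,im,d=snap('wrist');cv2.imwrite('pics/w2.png',im[:,:,::-1]);np.savez('pics/w2.npz',im=im,d=d,q=s['tool_rot'],p=s['eef_pos'])
print(arm.observe()['eef_pos'].round(1),arm.observe()['tool_rot'].round(4))
E
python3 br.py
```

```text
[559.1 106.1 121.6]
[559.1 106.1 121.6]
[559.1 106.1 121.6]
[559.8 106.3 122.4] [ 3.0e-04  1.0e+00 -2.0e-04  1.3e-03]
[559.8 106.3 122.4] [ 0.005 -0.011 -0.009  0.005 -0.001 -0.001]
```

View pics/w2.png

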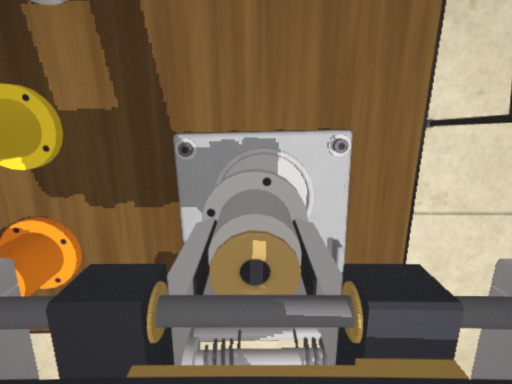

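The housing is held upright, its flange at (255,272) and the nest ring behind it at (262,185). Now I compare the two centres in this picture.

```bash
python3 - <<'E'
from h import *
D=np.load('pics/w2.npz');im,d=D['im'],D['d'];s=dict(tool_rot=D['q'],eef_pos=D['p']);print(D['p'].round(1))
hsv=cv2.cvtColor(im,cv2.COLOR_RGB2HSV);g=cv2.cvtColor(im,cv2.COLOR_RGB2GRAY)
P=cloud('wrist',d,s);z=P[...,2]
w=cv2.inRange(hsv,(10,80,60),(26,220,255));w[:225]=0;w[294:]=0;w[:,:205]=0;w[:,306:]=0
w=cv2.morphologyEx(w,cv2.MORPH_OPEN,np.ones((3,3)))
k,lab,st,ce=cv2.connectedComponentsWithStats(w);i=1+st[1:,4].argmax();zz=np.nanpercentile(z[lab==i],70);print('flange',st[i],zz)
# circle fit with arc points only (upper arc)
c=cv2.findContours((lab==i).astype(np.uint8),cv2.RETR_EXTERNAL,cv2.CHAIN_APPROX_NONE)[0];c=max(c,key=len)[:,0].astype(float)
a=c[c[:,1]<290]
from scipy.optimize import least_squares
def fit(q,r):
    f=least_squares(lambda p:np.hypot(*(q-p).T)-r,q.mean(0),loss='soft_l1');return f.x.round(1),abs(f.fun).max().round(1)
print(fit(plane('wrist',a,153.,s)[:,:2],22))
# housing bottom? foot disc held: underside z ~ eef-46.4
m=(hsv[...,1]<60)&(g>60)
f=[(u,np.nonzero(m[115:170,u])[0][0]+115-.5) for u in range(200,335,3)]
l=[(np.nonzero(m[v,160:230])[0][0]+160-.5,v) for v in range(150,240,4)]
r=[(np.nonzero(m[v,310:362])[0][-1]+310+.5,v) for v in range(150,240,4)]
for nm,e,ax in(('front',f,0),('left',l,1),('right',r,1)):
    q=plane('wrist',e,12,s)[:,:2];o=q[:,1-ax]
    p=np.polyfit(o,q[:,ax],1)
    for _ in range(3):
        kk=abs(q[:,ax]-np.polyval(p,o))<1.5;p=np.polyfit(o[kk],q[kk,ax],1)
    print(nm,'slope',p[0].round(4),'at',o[kk].mean().round(1),np.polyval(p,o[kk].mean()).round(1),kk.sum(),len(kk))
E
```

```text
[559.1 106.1 121.6]
flange [ 209  231   93   63 4253] 151.16283930135188
(array([556.3, 105.1]), np.float64(1.5))
front slope -0.0227 at 115.0 499.4 45 45
left slope 0.0226 at 557.3 34.0 23 23
right slope 0.0225 at 557.4 191.6 23 23
```

Emit:
step_arm:
  targets:
    - [-0.09,0.25,0,0,0,0,0.4]
    - [0,0,0.5,0,0,0,0.4]
    - [0,0,0.5,0,0,0,0.4]
    - [0,0,0.4,0,0,0,0.4]
    - [0,0,0,0,0,0,0.4]
    - [0,0,0,0,0,0,0.4]
    - [0,0,0,0,0,0,0.4]

```text
time_s: 7.02
eef_pos: [561.9, 114.6, 79.7]
tool_rot: [-0.0, 1.0, 0.0, 0.001]
force: [0.3, 1.3, -4.6]
opening: 0.52
grip_force: 25.0
```

```bash
python3 - <<'E'
from h import *
from scipy.optimize import least_squares
s,im,d=snap('wrist');cv2.imwrite('pics/w3.png',im[:,:,::-1]);print(s['eef_pos'].round(1))
hsv=cv2.cvtColor(im,cv2.COLOR_RGB2HSV);g=cv2.cvtColor(im,cv2.COLOR_RGB2GRAY)
w=cv2.inRange(hsv,(10,80,60),(26,220,255));w[:225]=0;w[294:]=0;w[:,:205]=0;w[:,306:]=0
w=cv2.morphologyEx(w,cv2.MORPH_OPEN,np.ones((3,3)))
k,lab,st,ce=cv2.connectedComponentsWithStats(w);i=1+st[1:,4].argmax()
c=max(cv2.findContours((lab==i).astype(np.uint8),cv2.RETR_EXTERNAL,cv2.CHAIN_APPROX_NONE)[0],key=len)[:,0].astype(float)
a=c[c[:,1]<290];q=plane('wrist',a,s['eef_pos'][2]+31,s)[:,:2]
f=least_squares(lambda p:np.hypot(*(q-p).T)-22,q.mean(0),loss='soft_l1');print('flange',f.x.round(1),abs(f.fun).max())
m=(hsv[...,1]<60)&(g>60)
import sys
f=[(u,v[0]+40-.5) for u in range(200,335,3) if len(v:=np.nonzero(m[40:170,u])[0])]
q=plane('wrist',f,12,s)[:,:2];p=np.polyfit(q[:,1],q[:,0],1);print('front',p[0].round(4),np.polyval(p,112.8).round(1),abs(q[:,0]-np.polyval(p,q[:,1])).max())
E
```

```text
[561.9 114.6  79.7]
flange [559.3 113.5] 1.6211123599805468
front -0.0225 499.5 0.43314020981233625
```

View pics/w3.png

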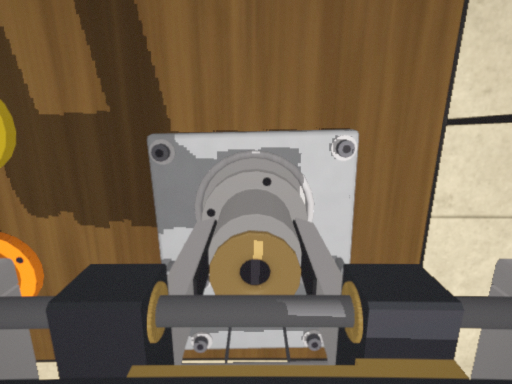

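The housing hangs centred over the ring, at (559.3,113.5) against a nest centre of (559.4,112.8). Lowering gently.

Emit:
step_arm:
  targets:
    - [0,0,0.3,0,0,0,0.4]
    - [0,0,0.25,0,0,0,0.4]
    - [0,0,0.05,0,0,0,0.4]
    - [0,0,0.03,0,0,0,0.4]
    - [0,0,0.03,0,0,0,0.4]
    - [0,0,0,0,0,0,0.4]

```text
time_s: 7.57
eef_pos: [561.1, 114.5, 59.0]
tool_rot: [-0.0, 1.0, -0.0, -0.0]
force: [-0.9, 0.1, -5.0]
opening: 0.524
grip_force: 25.0
```

Emit:
step_arm:
  targets:
    - [0,0,0.03,0,0,0,0.4]
    - [0,0,0,0,0,0,0.4]
    - [0,0,0,0,0,0,0.4]

```text
time_s: 7.82
eef_pos: [561.5, 114.5, 58.6]
tool_rot: [-0.0, 1.0, 0.0, 0.0]
force: [-0.7, 0.7, -4.2]
opening: 0.522
grip_force: 25.0
```

Emit:
step_arm:
  targets:
    - [0,0,0.03,0,0,0,0.4]
    - [0,0,0,0,0,0,0.4]
    - [0,0,0,0,0,0,0.4]

```text
time_s: 8.07
eef_pos: [561.5, 114.5, 58.4]
tool_rot: [-0.0, 1.0, -0.0, 0.0]
force: [-3.4, -1.3, 4.1]
opening: 0.518
grip_force: 25.0
```

Contact: the force turned upward (+4 N). Releasing.

Emit:
step_arm:
  targets:
    - [0,0,0,0,0,0,1]
    - [0,0,0,0,0,0,1]
    - [0,0,0,0,0,0,1]
    - [0,0,0,0,0,0,1]
    - [0,0,0,0,0,0,1]
    - [0,0,0,0,0,0,1]
    - [0,0,0,0,0,0,1]
    - [0,0,0,0,0,0,1]

```text
time_s: 8.73
eef_pos: [561.2, 114.5, 57.3]
tool_rot: [-0.0, 1.0, -0.0, 0.0]
force: [-0.6, 1.0, 0.5]
opening: 0.998
grip_force: 0.0
```

Emit:
step_arm:
  targets:
    - [0,0,-0.3,0,0,0,1]
    - [0,0,-1,0,0,0,1]
    - [0,0,-1,0,0,0,1]
    - [0,0,-1,0,0,0,1]
    - [0.8,0,-1,0,0,0,1]
    - [0.8,0,-1,0,0,0,1]
    - [0.8,0,-1,0,0,0,1]
    - [0.3,0,-1,0,0,0,1]

```text
time_s: 9.4
eef_pos: [477.2, 114.6, 278.2]
tool_rot: [-0.0, 1.0, 0.0, -0.001]
force: [1.5, -0.2, 0.1]
opening: 1.003
grip_force: 0.0
```

Emit:
step_arm:
  targets:
    - [0,0,-1,0,0,0.9,1]
    - [0,0,-1,0,0,0.9,1]
    - [0,0,-1,0,0,0.9,1]
    - [0,0,-1,0,0,0.9,1]
    - [0,0,-0.5,0,0,0.9,1]
    - [0,0,0,0,0,0,1]
    - [0,0,0,0,0,0,1]
    - [0,0,0,0,0,0,1]

```text
time_s: 10.07
eef_pos: [479.5, 114.4, 409.9]
tool_rot: [0.232, 0.973, -0.0, -0.001]
force: [-1.7, 0.4, -0.2]
opening: 1.003
grip_force: 0.0
```

```bash
cat > grip.py <<'E'
from h import *
for n in('scene','top','wrist'):
    s,im,d=snap(n);P=cloud(n,d,s);x,y,z=P[...,0],P[...,1],P[...,2]
    if n=='wrist': cv2.imwrite('pics/w4.png',im[:,:,::-1]);print(s['eef_pos'].round(1),s['tool_rot'].round(4))
    if n=='scene': cv2.imwrite('pics/s4.png',cv2.resize(im[60:290,170:340,::-1],None,fx=2.5,fy=2.5))
    hsv=cv2.cvtColor(im,cv2.COLOR_RGB2HSV)
    gm=((z>284)&(z<330)&(hsv[...,2]<75)&(x>630)&(x<740)&(y>50)&(y<185))
    q=P[gm]
    if len(q)<20: print(n,'few',len(q));continue
    c=q.mean(0);t=q[:,1]-c[1];print(n,len(q),'x',c[0].round(1),'x@slope',np.polyfit(q[:,1],q[:,0],1)[0].round(3),'y',q[:,1].min().round(1),q[:,1].max().round(1),'z top',np.percentile(q[:,2],[50,90]).round(1), 'x of top',np.median(q[q[:,2]>np.percentile(q[:,2],75)][:,0]).round(1))
E
python3 grip.py
```

```text
scene 138 x 684.0 x@slope -0.038 y 50.5 169.2 z top [297.5 301.5] x of top 687.0
top 412 x 684.6 x@slope -0.017 y 51.0 180.1 z top [299.2 302.7] x of top 688.4
[479.3 114.4 409.2] [ 2.328e-01  9.725e-01 -6.000e-04 -1.900e-03]
wrist 1592 x 680.6 x@slope 0.034 y 64.2 159.7 z top [295.  299.5] x of top 685.9
```

View pics/w4.png

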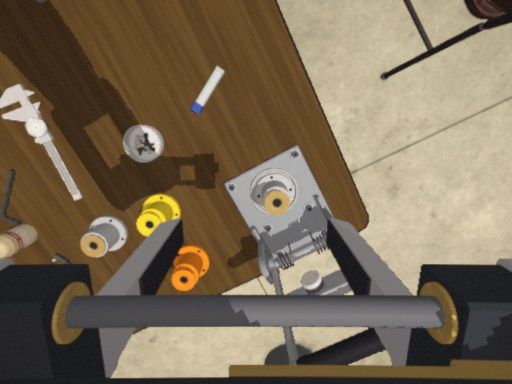

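The housing stands upright in the nest ring at (276,195); the black grip is at (340,348). The grip axis works out at (687.4,115.7,289), which matches the measured bar top at z≈301. Turning the tool to pinch it.

Emit:
step_arm:
  targets:
    - [0,0,0,0,0,1,1]
    - [0,0,0,0,0,1,1]
    - [0,0,0,0,0,1,1]
    - [0,0,0,0,0,1,1]
    - [0,0,0,0,0,1,1]
    - [0,0,0,0,0,1,1]
    - [0,0,0,0,0,1,1]
    - [0,0,0,0,0,1,1]

```text
time_s: 10.88
eef_pos: [479.7, 114.4, 409.9]
tool_rot: [0.61, 0.792, -0.001, -0.001]
force: [-1.2, -0.2, 0.4]
opening: 0.999
grip_force: 0.0
```

Emit:
step_arm:
  targets:
    - [0,0,0,0,0,1,1]
    - [0,0,0,0,0,1,1]
    - [0,0,0,0,0,0.3,1]
    - [0,1,0,0,0,0,1]
    - [0,1,0,0,0,0,1]
    - [0,1,0,0,0,0,1]
    - [0,1,0,0,0,0,1]
    - [0,0,0,0,0,0,1]

```text
time_s: 11.55
eef_pos: [603.4, 116.4, 406.1]
tool_rot: [0.7, 0.714, -0.002, -0.002]
force: [-0.3, 0.3, -0.8]
opening: 1.0
grip_force: 0.0
```

Emit:
step_arm:
  targets:
    - [0,1,0,0,0,0,1]
    - [0,1,0,0,0,0,1]
    - [-0.05,0.75,0,0,0,0,1]
    - [0,0,0,0,0,0,1]
    - [0,0,0,0,0,0,1]
    - [0,0,0,0,0,0,1]

```text
time_s: 12.05
eef_pos: [681.7, 117.3, 410.6]
tool_rot: [0.699, 0.715, -0.001, -0.001]
force: [-0.5, -0.1, -0.4]
opening: 0.998
grip_force: 0.0
```

Emit:
step_arm:
  targets:
    - [-0.03,0.18,0.5,0,0,0,1]
    - [0,0,1,0,0,0,1]
    - [0,0,1,0,0,0,1]
    - [0,0,0.7,0,0,0,1]
    - [0,0,0.5,0,0,0,1]
    - [0,0,0.1,0,0,0,1]
    - [0,0,0,0,0,0,1]
    - [0,0,0,0,0,0,1]

```text
time_s: 12.72
eef_pos: [688.0, 116.6, 299.4]
tool_rot: [0.699, 0.715, 0.001, 0.001]
force: [0.6, 0.1, 0.0]
opening: 1.003
grip_force: 0.0
```

Emit:
step_arm:
  targets:
    - [0,0,0.13,0,0,0,0.15]
    - [0,0,0,0,0,0,0.15]
    - [0,0,0,0,0,0,0.15]
    - [0,0,0,0,0,0,0.15]
    - [0,0,0,0,0,0,0.15]
    - [0,0,0,0,0,0,0.15]
    - [0,0,0,0,0,0,0.15]
    - [0,0,0,0,0,0,0.15]
  grip_force: 35

```text
time_s: 13.38
eef_pos: [688.1, 116.5, 293.4]
tool_rot: [0.7, 0.715, -0.0, -0.0]
force: [-0.5, 0.1, 0.4]
opening: 0.471
grip_force: 0.0
```

Emit:
step_arm:
  targets:
    - [0,0,0,0,0,0,0.15]
    - [0,0,0,0,0,0,0.15]
    - [0,0,0,0,0,0,0.15]
    - [0,0,0,0,0,0,0.15]
    - [0,0,0,0,0,0,0.15]

```text
time_s: 13.8
eef_pos: [688.7, 116.5, 293.5]
tool_rot: [0.7, 0.715, 0.001, 0.001]
force: [1.9, 0.6, -0.8]
opening: 0.248
grip_force: 35.0
```

```bash
python3 - <<'E'
import numpy as np
# arc waypoints relative to pivot; lever angle a: grip at px+190 sin(10deg-a), z=102+190cos
r=190;t0=np.radians(10)
as_=np.r_[np.linspace(0,1.5,17)[0:]]
p=np.c_[r*np.sin(t0-as_),102+r*np.cos(t0-as_)]
for a,q,d in zip(as_[1:],p[1:],np.diff(p,axis=0)): print(a.round(3),q.round(1),'dy',(d[0]/30).round(2),'dz',(-d[1]/30).round(2))
for a in(1.56,1.65,1.70,1.75):print(a,(r*np.sin(t0-a)).round(1),(102+r*np.cos(t0-a)).round(1))
E
```

```text
0.094 [ 15.3 291.4] dy -0.59 dz -0.08
0.188 [ -2.5 292. ] dy -0.59 dz -0.02
0.281 [-20.2 290.9] dy -0.59 dz 0.04
0.375 [-37.8 288.2] dy -0.59 dz 0.09
0.469 [-55.1 283.8] dy -0.58 dz 0.15
0.562 [-71.9 277.9] dy -0.56 dz 0.2
0.656 [-88.  270.4] dy -0.54 dz 0.25
0.75 [-103.4  261.4] dy -0.51 dz 0.3
0.844 [-117.9  251. ] dy -0.48 dz 0.35
0.938 [-131.3  239.3] dy -0.45 dz 0.39
1.031 [-143.6  226.4] dy -0.41 dz 0.43
1.125 [-154.6  212.4] dy -0.37 dz 0.47
1.219 [-164.3  197.5] dy -0.32 dz 0.5
1.312 [-172.5  181.7] dy -0.27 dz 0.53
1.406 [-179.2  165.2] dy -0.22 dz 0.55
1.5 [-184.3  148.1] dy -0.17 dz 0.57
1.56 -186.7 137.0
1.65 -189.1 120.1
1.7 -189.8 110.6
1.75 -190.0 101.1
```

Emit:
step_arm:
  targets:
    - [0,-0.59,-0.08,0,0,0,0.15]
    - [0,-0.59,-0.02,0,0,0,0.15]
    - [0,-0.59,0.04,0,0,0,0.15]
    - [0,-0.59,0.09,0,0,0,0.15]
    - [0,0,0,0,0,0,0.15]

```text
time_s: 14.22
eef_pos: [617.0, 115.2, 295.7]
tool_rot: [0.699, 0.715, 0.002, 0.002]
force: [1.5, 0.4, 7.4]
opening: 0.247
grip_force: 35.0
```

Emit:
step_arm:
  targets:
    - [0,-0.58,0.13,0,0,0,0.15]
    - [0,-0.56,0.19,0,0,0,0.15]
    - [0,-0.54,0.25,0,0,0,0.15]
    - [0,-0.51,0.3,0,0,0,0.15]
    - [0,0,0,0,0,0,0.15]

```text
time_s: 14.63
eef_pos: [550.2, 114.2, 266.6]
tool_rot: [0.699, 0.715, 0.0, -0.0]
force: [0.4, 2.1, 3.0]
opening: 0.247
grip_force: 35.0
```

Emit:
step_arm:
  targets:
    - [0,-0.48,0.35,0,0,0,0.15]
    - [0,-0.45,0.39,0,0,0,0.15]
    - [0,-0.41,0.43,0,0,0,0.15]
    - [0,-0.37,0.47,0,0,0,0.15]
    - [0,0,0,0,0,0,0.15]

```text
time_s: 15.05
eef_pos: [501.0, 113.2, 216.3]
tool_rot: [0.7, 0.715, 0.002, 0.001]
force: [6.1, 2.1, -1.1]
opening: 0.249
grip_force: 35.0
```

Emit:
step_arm:
  targets:
    - [0,-0.32,0.5,0,0,0,0.15]
    - [0,-0.27,0.53,0,0,0,0.15]
    - [0,-0.22,0.55,0,0,0,0.15]
    - [0,-0.17,0.57,0,0,0,0.15]
    - [0,0,0,0,0,0,0.15]

```text
time_s: 15.47
eef_pos: [472.6, 112.6, 151.9]
tool_rot: [0.7, 0.714, 0.002, 0.001]
force: [5.9, 2.8, 0.7]
opening: 0.246
grip_force: 35.0
```

Emit:
step_arm:
  targets:
    - [0,-0.02,0.3,0,0,0,0.15]
    - [0,0,0.2,0,0,0,0.15]
    - [0,0,0.2,0,0,0,0.15]
    - [0,0,0.2,0,0,0,0.15]
    - [0,0,0,0,0,0,0.15]
    - [0,0,0,0,0,0,0.15]

```text
time_s: 15.97
eef_pos: [467.7, 112.5, 125.4]
tool_rot: [0.7, 0.715, -0.003, -0.003]
force: [-6.9, 2.3, 5.9]
opening: 0.244
grip_force: 35.0
```

```bash
python3 - <<'E'
from h import *
print({k:np.round(v,3) for k,v in arm.observe().items() if k in('force','eef_pos','ft_torque')})
s,im,d=snap('scene');np.savez('pics/s5.npz',im=im,d=d)
cv2.imwrite('pics/s5.png',cv2.resize(im[110:230,150:310,::-1],None,fx=4,fy=4,interpolation=cv2.INTER_CUBIC))
E
```

```text
{'eef_pos': array([467.705, 112.484, 125.429]), 'force': array([-6.87 ,  2.336,  5.898]), 'ft_torque': array([0.352, 0.988, 0.031])}
```

View pics/s5.png

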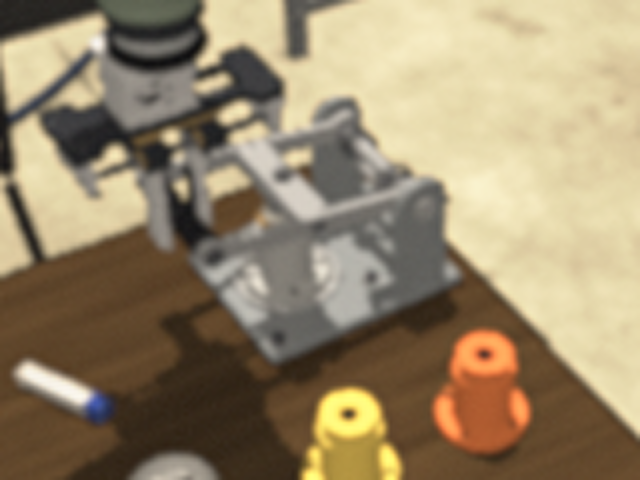

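The lever is nearly level, its cross beam's foot on the bush, and the housing still stands in the nest. I'll press further in small steps and check the lever angle by the side bars' slope.

Emit:
step_arm:
  targets:
    - [0,0.03,0.15,0,0,0,0.15]
    - [0,0,0.15,0,0,0,0.15]
    - [0,0,0.1,0,0,0,0.15]
    - [0,0,0.1,0,0,0,0.15]
    - [0,0,0,0,0,0,0.15]
    - [0,0,0,0,0,0,0.15]

```text
time_s: 16.52
eef_pos: [466.3, 112.4, 109.6]
tool_rot: [0.7, 0.715, -0.004, -0.005]
force: [-9.9, 2.8, 7.5]
opening: 0.248
grip_force: 35.0
```

```bash
cat > lev.py <<'E'
from h import *
o=arm.observe();print(o['eef_pos'].round(1),o['force'].round(1),o['ft_torque'].round(2),o['tool_rot'].round(3))
ps=0.0226;e=np.array([np.cos(ps),np.sin(ps)]);f=np.array([-e[1],e[0]])
for n in('top','scene','wrist'):
    Q=[]
    for _ in range(4):
        s,im,d=snap(n);P=cloud(n,d,s).reshape(-1,3);w=P[:,:2]-[559.4,112.8];Q.append(np.c_[w@e,w@f,P[:,2]])
    if n=='top': cv2.imwrite('pics/lt.png',im[:,:,::-1])
    Q=np.concatenate(Q)
    for sd in(-1,1):
        # side-bar top face: distance from pivot along lever 30..165
        m=(abs(Q[:,1]-sd*56)<4)&(Q[:,0]>-70)&(Q[:,0]<40)&(Q[:,2]>90)&(Q[:,2]<135)
        q=Q[m]
        if len(q)<30: print(n,sd,len(q));continue
        p=np.polyfit(q[:,0],q[:,2],1)
        for _ in range(6):
            r=q[:,2]-np.polyval(p,q[:,0]);k=(abs(r)<3)
            p=np.polyfit(q[k,0],q[k,2],1)
        # lever angle: level=1.745; slope dz/dx>0 towards pivot => past level
        print(n,sd,k.sum(),len(k),'slope',p[0].round(4),'angle',(1.745+np.arctan(p[0])).round(3),'z@-40',np.polyval(p,-40).round(1),'z@30',np.polyval(p,30).round(1),q[k,0].min().round(),q[k,0].max().round())
E
python3 lev.py
```

```text
[466.3 112.4 109.6] [-9.9  2.8  7.5] [ 0.3   1.65 -0.02] [ 0.7    0.715 -0.004 -0.005]
top -1 381 431 slope -0.0549 angle 1.69 z@-40 119.3 z@30 115.5 -69.0 40.0
top 1 0
scene -1 137 496 slope -0.0034 angle 1.742 z@-40 112.2 z@30 112.0 -68.0 38.0
scene 1 52 200 slope -0.0139 angle 1.731 z@-40 108.7 z@30 107.7 -69.0 40.0
wrist -1 3391 3616 slope -0.0645 angle 1.681 z@-40 118.4 z@30 113.9 -8.0 40.0
wrist 1 12997 13266 slope -0.052 angle 1.693 z@-40 117.7 z@30 114.1 -70.0 34.0
```

Slope gives about 1.69 rad, less than the TCP height suggests, so the bar slid a few mm up in the pads. I'll grip harder, ease the sideways push and press on.

Emit:
step_arm:
  targets:
    - [0,-0.07,0,0,0,0,0.1]
    - [0,0,0,0,0,0,0.1]
    - [0,0,0.1,0,0,0,0.1]
    - [0,0,0.1,0,0,0,0.1]
    - [0,0,0.1,0,0,0,0.1]
    - [0,0,0,0,0,0,0.1]
    - [0,0,0,0,0,0,0.1]
  grip_force: 58

```text
time_s: 17.7
eef_pos: [466.1, 112.4, 102.2]
tool_rot: [0.7, 0.715, -0.003, -0.004]
force: [-9.8, 1.3, 13.2]
opening: 0.242
grip_force: 58.0
```

```bash
python3 lev.py
```

```text
[466.1 112.4 102.2] [-9.8  1.3 13.2] [ 0.31  1.77 -0.  ] [ 0.7    0.715 -0.003 -0.004]
top -1 306 372 slope -0.0095 angle 1.735 z@-40 114.5 z@30 113.8 -70.0 40.0
top 1 0
scene -1 127 515 slope -0.013 angle 1.732 z@-40 108.6 z@30 107.7 -69.0 40.0
scene 1 40 163 slope 0.025 angle 1.77 z@-40 103.1 z@30 104.8 -70.0 40.0
wrist -1 3459 4052 slope -0.0257 angle 1.719 z@-40 113.3 z@30 111.5 -11.0 35.0
wrist 1 13221 13506 slope -0.0173 angle 1.728 z@-40 112.8 z@30 111.6 -70.0 31.0
```

Emit:
step_arm:
  targets:
    - [0,0,0.06,0,0,0,0.1]
    - [0,0,0.06,0,0,0,0.1]
    - [0,0,0,0,0,0,0.1]
    - [0,0,0,0,0,0,0.1]
    - [0,0,0,0,0,0,0.1]

```text
time_s: 18.72
eef_pos: [466.2, 112.4, 99.2]
tool_rot: [0.699, 0.715, -0.003, -0.003]
force: [-13.1, 1.6, 18.0]
opening: 0.244
grip_force: 58.0
```

```bash
python3 lev.py; python3 - <<'E'
from h import *
ps=0.0226;e=np.array([np.cos(ps),np.sin(ps)]);f=np.array([-e[1],e[0]])
for n in('top','wrist'):
    s,im,d=snap(n);P=cloud(n,d,s).reshape(-1,3);w=P[:,:2]-[559.4,112.8];Q=np.c_[w@e,w@f,P[:,2]]
    m=(abs(abs(Q[:,1])-69)<8)&(Q[:,0]>-55)&(Q[:,0]<50)&(Q[:,2]<20)&(Q[:,2]>4);q=Q[m]
    if len(q)>20:print(n,'plate',len(q),np.polyfit(q[:,0],q[:,2],1).round(4),np.median(q[:,2]).round(1))
    if n=='wrist': cv2.imwrite('pics/w6.png',im[:,:,::-1])
E
```

```text
[466.2 112.4  99.2] [-13.1   1.6  18. ] [0.33 1.73 0.07] [ 0.699  0.715 -0.003 -0.003]
top -1 331 384 slope 0.0044 angle 1.749 z@-40 112.1 z@30 112.4 -70.0 40.0
top 1 0
scene -1 104 492 slope 0.0372 angle 1.782 z@-40 104.1 z@30 106.7 -69.0 38.0
scene 1 37 139 slope 0.0476 angle 1.793 z@-40 101.3 z@30 104.7 -69.0 40.0
wrist -1 3438 4078 slope -0.0103 angle 1.735 z@-40 111.1 z@30 110.4 -12.0 34.0
wrist 1 13155 13413 slope -0.0019 angle 1.743 z@-40 110.7 z@30 110.6 -70.0 30.0
top plate 156 [-8.90000e-03  1.26162e+01] 12.5
wrist plate 2825 [-0.0293 11.682 ] 11.1
```

View pics/w6.png

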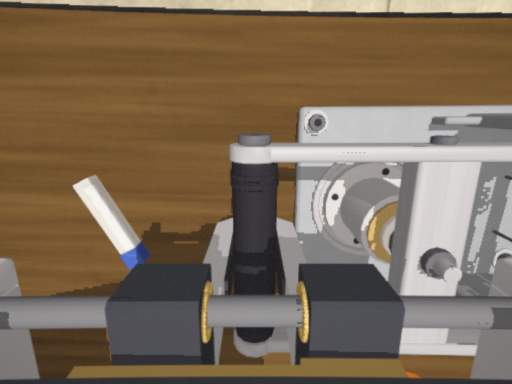

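The wrist view shows the bar pinched at (255,285), the far side bar along row 152 and the bush flange under the cross beam at (385,235). One bias-free check remains: heights relative to the plate and the table.

```bash
python3 - <<'E'
from h import *
ps=0.0226;e=np.array([np.cos(ps),np.sin(ps)]);f=np.array([-e[1],e[0]])
s,im,d=snap('wrist');c=cloud('wrist',d,s);w=c[...,:2]-[559.4,112.8];Q=np.dstack([w@e,w@f,c[...,2]])
def med(u0,u1,v0,v1,p=50): q=Q[v0:v1,u0:u1].reshape(-1,3);return np.nanmedian(q,axis=0).round(1),np.nanpercentile(q[:,2],[10,90]).round(1)
print('table left',med(160,200,120,160),'table up',med(300,420,60,90))
print('plate upper strip',med(335,360,112,130),med(380,425,112,130))
print('sidebar L',med(290,310,148,156),'mid',med(350,370,148,156),'R',med(400,425,148,156), med(470,500,148,156))
print('grip bar top ridge',med(250,260,180,215))
print('flange',med(372,382,225,245), 'body/foot disc',med(328,334,192,200),med(350,360,170,176))
print('beam top',med(425,440,190,230))
E
```

```text
table left (array([-159. ,   52.8,   -1.2]), array([-2.1, -0.4])) table up (array([-10.8, 104.3,  -1.4]), array([-2.3, -0.4]))
plate upper strip (array([-21.3,  69. ,  10.9]), array([10.2, 11.9])) (array([21.9, 68.6, 10.9]), array([10. , 11.8]))
sidebar L (array([-72.3,  57.7, 110.7]), array([110. , 111.5])) mid (array([-43.5,  57.6, 110.9]), array([110. , 111.6])) R (array([-18.6,  57.6, 110.8]), array([110. , 111.6])) (array([ 14.6,  57.5, 110.9]), array([109.9, 111.7]))
grip bar top ridge (array([-93.9,  35.4, 112.7]), array([111.8, 113.5]))
flange (array([-15.9,  -0.3,  76. ]), array([75.1, 76.9])) body/foot disc (array([-32.9,   9.9,  21.2]), array([20.2, 22.4])) (array([-15.1,  28.9,  21. ]), array([20.2, 21.6]))
beam top (array([ -4.6,  28.3, 109.9]), array([109.2, 110.6]))
```

Corrected by the plate's 1.1 mm bias:
- **Flange:** 77.1 mm, which is home (12 + 65).
- **Lever:** level within about 0.3°, at about 1.747 rad, so the foot is about half squeezed.

I'll let it settle briefly and hand in.

Emit:
step_arm:
  targets:
    - [0,0,0,0,0,0,0.1]
    - [0,0,0,0,0,0,0.1]
    - [0,0,0,0,0,0,0.1]
    - [0,0,0,0,0,0,0.1]
    - [0,0,0,0,0,0,0.1]
    - [0,0,0,0,0,0,0.1]

```text
time_s: 19.97
eef_pos: [466.1, 112.5, 99.3]
tool_rot: [0.699, 0.715, -0.003, -0.003]
force: [-13.6, 2.0, 17.8]
opening: 0.239
grip_force: 58.0
```

```bash
python3 lev.py | grep -E "^\[|wrist 1|top -1" ; python3 -c "
from cell import arm
print(arm.close_job())"
```

```text
[466.1 112.5  99.3] [-13.6   2.   17.8] [0.29 1.68 0.06] [ 0.699  0.715 -0.003 -0.003]
top -1 335 407 slope 0.0066 angle 1.752 z@-40 111.9 z@30 112.3 -70.0 40.0
wrist 1 13165 13485 slope -0.0016 angle 1.743 z@-40 110.7 z@30 110.6 -70.0 30.0
the job is handed in; nothing more can be done
None
```

The job is handed in at about 20 s: the housing stands in the nest, the bush flange measures fully home, and the arm is still holding the lever at about 1.75 rad with the foot about half squeezed (worked out from the lever angle; the wrist force read about 18 N, above the expected 13.5 N).

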